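# Turn a plate mould round for the next plaster cast

### The arm

A 6-joint arm with a two-finger parallel gripper is mounted at the origin on the work surface. World frame = base frame: x ahead of the robot, y to its left, z up, the work surface at z = 0. Lengths are in m, angles in degrees, forces in N, time in s.
With the tool pointing down it reaches from about 0.25 to 0.725 m from the base axis. Payload 9.7 kg.
Tool frame: the origin (TCP) lies on the centre line of the jaws, within the pads' length; the fingertips stand bot.nose_length ahead of it and the grasp point (between the pads) lies 11 mm behind it (bot.nose_length is the distance from the TCP to the fingertips, in m); z points along the fingers, y is the line along which they close (so a half turn about z gives the same grasp; the last joint's range is limited). The gripper opens to 85 mm and grips with 20 to 120 N. Pads are 22 mm wide; open, the fingers measure 114 mm over their backs; the gripper's body (76 mm by 85 mm) begins 54 mm behind the grasp point. The pads swing forward as they close: fully open they stand 13 mm farther back than shut.
Start: joints at [63.885, 4.979, 10.078, 95.1, 0, 90], TCP at [0.242, 0.494, 0.212] pointing down, gripper open.
Joint ranges: [-179.16, 179.16], [-48.56, 103.87], [-65.8, 70.77], [-126.05, 130.52], [-82.76, 87.17], [-180, 180]. Speed limits (degrees/s): [127.2, 127.2, 147.25, 180, 180, 180].

### API

Orientations are given as [roll, pitch, yaw] about the fixed x, y, z axes, in that order (R = Rz(yaw) Ry(pitch) Rx(roll)).
In Python, from workcell import bot gives the robot as it stands. The module is installed in compiled form; this text tells all that it offers.
- The arm moves only by the shell command python3 -m inch 'ROWS' [OPENING] [FORCE]. ROWS is JSON, a list of rows, each a list of 4 numbers: the shift along the world's x, y, z in cm, then the turn about the world's z in degrees. A call has exactly 8 rows; each row is the pose to reach, as a shift and turn from the pose commanded when the call began; what a row does not reach only later rows make up. A row lasts 1/8 s, in which the tool goes at most 62.5 mm and 10.7 degrees, less where a joint would pass 70% of its speed; a pose out of reach is approached as far as the arm can. A call with a gripper value outside its range is refused whole. OPENING is the finger opening in cm, from 0 to 8.54, set as the call begins (- or left out, the last holds). The fingers move at their own pace and stop on an object; FORCE is the grip in N (left out, the last holds). Time passes only in rows, so rows that repeat a pose let the fingers close, or fill a call up. It gives the time, the measured TCP pose, the force, the opening and the grip force at its end, in the units of the state.
- bot.get_obs(): the state, without advancing time (a new reading comes with each control period).
- bot.camera(name): name is "side" or "top" or "wrist"; returns a dict with "img" (480x640x3 uint8, red, green, blue), "fovy" (degrees; the focal length in pixels is half the picture's height over the tangent of half this angle, whatever the lens; pixels are square), "cx", "cy" (the principal point, pixels), "R" (3x3) and "t" (3): a world point X has camera coordinates R X + t; the wrist camera has in their place "mount" (4x4, takes a point from camera to tool coordinates, whose origin is the TCP and whose axes are the flange's). Camera axes: x right, y down, z forward; pixel columns grow to the right and rows downward; lengths in m; the calibration is good to about 2 mm. A picture is of the moment at which its call begins: read the wrist's pose just before it. There is no depth.
- bot.job_done(): hands the job in; it is judged then, once.
Trained networks look in a picture, given as the dict that the camera call returned (one of the last four; its "shot" number tells which), for a name from the list of things; names that differ only in an ending like _2 or _b are one class to them, and where a whole thing is asked for, a point or a joint stands for the part that bears it (a point fixed in the world has none). Each returns a list of dicts, best first, with "score" (0 to 1); they miss things now and then, are a little off and sometimes report something else, mostly with a low value. They report only what shows in the picture. A call takes as long as a camera call.
- bot.find_in(thing, picture): "point" ([column, row] in pixels, amid what is visible of it).
- bot.landmark_of(thing, picture): "point" ([column, row] in pixels: a listed point, or the origin of a listed thing).
The state is a dict: "time": time; "q": joint angles; "qd": joint speeds; "joint_efforts": joint torques, N m; "ee_pos": TCP position; "tcp_rot": TCP orientation; "wrist_force": force on the tool from outside, world axes, zero at the start; "torque": the same for the moment, N m; "opening": finger opening in m; "grasp_force": force on a finger pad.
Only numpy, scipy, OpenCV 4.12 (cv2) and the standard library are available. Lean on these libraries where they do the work, as an engineer would, in place of code of your own. Each camera call takes 0.05 s, during which the arm holds its last target. There are 200 camera calls.

### The job

Clear the finished plaster bar off the mould base into the drying tray and lay it flat there, then thread every white frame lying on the table over the two pins of the base, each fully down so they lie flat on one another. Next blow out the open mould with the air gun on its stand - squeeze the lever fully in, keep it in for about a second and let it go - and only then thread the cover plate over the pins onto the frames and stand the weight upright on the middle of the cover, clear of both pouring holes. Leave the cup, the bowl and the jar where they are.

Things in the scene. Friction and masses are not known exactly. Their poses are not given: they have to be found in the camera images.
- base: mould base, fixed: dark steel foot 190 x 90 x 6 mm carrying an aluminium block 150 x 50 mm whose top is 20 mm above the table. Two upright steel pins, 9 mm in diameter, stand on the block 62 mm either side of its middle along the base's x; they rise 58 mm above the block, the last 12 mm tapering to a 3 mm tip. Origin: middle of the foot's underside; z up.
- base_top (a point): middle of the top of the mould base's block, half-way between the pins, 20 mm above the table; axes as the base
- frame0_mid (a point): one of up to four identical frames: white plastic plate 150 x 50 x 10 mm with an 84 x 30 mm window in the middle and a 13 mm hole near each end (hole centres 62 mm either side of the middle along its x, 150 mm direction). Some are absent. Point: centre of the plate, half-way up; z up, x along its length. It weighs about 50 g and starts lying flat on the table.
- frame1_mid (a point): one of up to four identical frames: white plastic plate 150 x 50 x 10 mm with an 84 x 30 mm window in the middle and a 13 mm hole near each end (hole centres 62 mm either side of the middle along its x, 150 mm direction). Some are absent. Point: centre of the plate, half-way up; z up, x along its length. It weighs about 50 g and starts lying flat on the table.
- frame2_mid (a point): one of up to four identical frames: white plastic plate 150 x 50 x 10 mm with an 84 x 30 mm window in the middle and a 13 mm hole near each end (hole centres 62 mm either side of the middle along its x, 150 mm direction). Some are absent. Point: centre of the plate, half-way up; z up, x along its length. It weighs about 50 g and starts lying flat on the table.
- frame3_mid (a point): one of up to four identical frames: white plastic plate 150 x 50 x 10 mm with an 84 x 30 mm window in the middle and a 13 mm hole near each end (hole centres 62 mm either side of the middle along its x, 150 mm direction). Some are absent. Point: centre of the plate, half-way up; z up, x along its length. It weighs about 50 g and starts lying flat on the table.
- cover_mid (a point): cover plate: white plastic plate 150 x 50 x 8 mm without a window, with the same two 13 mm pin holes 62 mm either side of its middle along its x, and two 12 mm pouring holes 36 mm either side of its middle. Point: centre of the plate, half-way up; x along its length, z up. It starts lying flat on the table among the frames.
- cast_mid (a point): finished plaster bar, 80 x 28 x 30 mm high (120 g), standing free on the mould base's block between the pins, its length along its x (nearly the base's x). Point: its centre, 15 mm above its underside; z up
- tray: black drying tray, fixed, open at the top, 150 (x) x 100 (y) x 30 mm high, walls 4 mm, inner floor 4 mm above the table. Origin: middle of its underside; z up
- gun: stand of the air gun, fixed: dark foot 90 x 230 x 8 mm, two grey saddles (34 mm wide, tops 86 mm above the table, 88 mm either side of the middle along y) that hold a straight black round handle, 24 mm in diameter, lying level along the stand's y, its axis 75 mm above the table; the nozzle end is +y and points at the mould. A steel lever runs along the +x side of the handle. A bent steel nozzle pipe reaches 172 mm to +y. Origin: middle of the foot's underside; z up.
- gun_grip (a point): point on the axis of the air gun's handle, 75 mm above the table, opposite the place where the lever is squeezed (18 mm to -y of the stand's middle); axes as the stand. The handle's surface is 12 mm away on all sides.
- lever_grip (a point): point on the outer (+x) face of the air gun's lever, half-way up, 80 mm from its hinge, where it is squeezed towards the handle; free it stands 36 mm to the +x side of the handle's axis, fully in about 17 mm. The lever is a steel strip 14 mm high and 117 mm long, hinged on an upright axis near the nozzle end, 62 mm to +y of the stand's middle.
- lever (a joint): angle of the air gun's lever: 0 free, grows as it is squeezed to the handle, 0.24 rad fully in. It is sprung: about 3 N at the squeezing point to start it and 8 N fully in; it returns by itself.
- weight_mid (a point): steel weight: upright cylinder 40 mm in diameter and 45 mm high with a knob on top (20 mm in diameter, total height 68 mm), 0.5 kg. Point: on its axis, 22.5 mm above its underside; z up
- cup: green cup, 72 mm in diameter at the rim and 85 mm high, a bystander. Origin: middle of its underside
- bowl: white mixing bowl, 100 mm in diameter and 45 mm high, a bystander. Origin: middle of its underside
- jar: red pigment jar with a black cap, 60 mm in diameter and 55 mm high, a bystander. Origin: middle of its underside

How it is judged (in metres and radians):
On the way, in this order (a step that is already met when the one before it is completed fails the run):
1. the plaster bar lies flat in the drying tray, let go (x of cast_mid in the frame of tray between -0.06 and 0.06 m and y of cast_mid in the frame of tray between -0.038 and 0.038 m and z of cast_mid in the frame of tray below 0.026 m and angle between cast_mid's own z axis and vertical below 0.15 rad and contact force between the fingers and cast below 0.1 N), for 0.2 s.
2. every frame is threaded over both pins and fully down, let go (horizontal distance between each of frame0_mid, frame1_mid, frame2_mid, frame3_mid and base_top below 0.005 m and angle between the x axis of each of frame0_mid, frame1_mid, frame2_mid, frame3_mid and the x axis of base, either way round below 0.08 rad and angle between each of frame0_mid, frame1_mid, frame2_mid, frame3_mid's own z axis and vertical below 0.05 rad and z of frame0_mid in the frame of base_top between 0.002 and 0.038 m and contact force between the fingers and frame0 below 0.1 N and z of frame1_mid in the frame of base_top between 0.002 and 0.038 m and contact force between the fingers and frame1 below 0.1 N and z of frame2_mid in the frame of base_top between 0.002 and 0.038 m and contact force between the fingers and frame2 below 0.1 N and z of frame3_mid in the frame of base_top between 0.002 and 0.038 m and contact force between the fingers and frame3 below 0.1 N and z of any of frame0_mid, frame1_mid, frame2_mid, frame3_mid in the frame of base_top below 0.008 m), for 0.2 s.
3. with the frames on the pins, the air gun's lever is squeezed fully in and kept in (horizontal distance between each of frame0_mid, frame1_mid, frame2_mid, frame3_mid and base_top below 0.005 m and angle between the x axis of each of frame0_mid, frame1_mid, frame2_mid, frame3_mid and the x axis of base, either way round below 0.08 rad and angle between each of frame0_mid, frame1_mid, frame2_mid, frame3_mid's own z axis and vertical below 0.05 rad and z of frame0_mid in the frame of base_top between 0.002 and 0.038 m and contact force between the fingers and frame0 below 0.1 N and z of frame1_mid in the frame of base_top between 0.002 and 0.038 m and contact force between the fingers and frame1 below 0.1 N and z of frame2_mid in the frame of base_top between 0.002 and 0.038 m and contact force between the fingers and frame2 below 0.1 N and z of frame3_mid in the frame of base_top between 0.002 and 0.038 m and contact force between the fingers and frame3 below 0.1 N and value of joint lever above 0.19 rad), for 0.5 s.
4. the lever is let go and springs back (value of joint lever below 0.04 rad), for 0.1 s.
5. the cover is threaded over both pins and lies flat on the frames, let go (horizontal distance between cover_mid and base_top below 0.005 m and angle between the x axis of cover_mid and the x axis of base, either way round below 0.08 rad and angle between cover_mid's own z axis and vertical below 0.05 rad and z of cover_mid in the frame of base_top between 0.012 and 0.048 m and contact force between the fingers and cover below 0.1 N and (z of cover_mid in the frame of frame0_mid between 0.006 and 0.0115 m or z of cover_mid in the frame of frame1_mid between 0.006 and 0.0115 m or z of cover_mid in the frame of frame2_mid between 0.006 and 0.0115 m or z of cover_mid in the frame of frame3_mid between 0.006 and 0.0115 m)), for 0.2 s.
At the end, for the whole second after the job is handed in: Bar flat in the tray; all frames, then the cover, over both pins, flat (0.05 rad), within 5 mm of centre and fully down in one stack; weight upright (0.08 rad) on the cover within 10 mm lengthwise and 12 mm crosswise of its middle; lever free; all at rest (all of step 1 and all of step 2 and all of step 5 and x of weight_mid in the frame of base_top between -0.01 and 0.01 m and y of weight_mid in the frame of base_top between -0.012 and 0.012 m and z of weight_mid in the frame of cover_mid between 0.022 and 0.031 m and angle between weight_mid's own z axis and vertical below 0.08 rad and linear speed of weight below 0.02 m/s and value of joint lever below 0.04 rad); the robot touches nothing.
It fails at once if the cup is shifted more than 4 cm or tipped over (distance of cup from where it was at the start of the episode above 0.04 m or angle between cup's own z axis and vertical above 0.4 rad).
It fails at once if the bowl is shifted more than 4 cm or tipped over (distance of bowl from where it was at the start of the episode above 0.04 m or angle between bowl's own z axis and vertical above 0.4 rad).
It fails at once if the jar is shifted more than 4 cm or tipped over (distance of jar from where it was at the start of the episode above 0.04 m or angle between jar's own z axis and vertical above 0.4 rad).
Of frame0, frame1, frame2, frame3 only 2 to 4 are there at a start; the rules pass over those that are not, and their reading is None.
At some moment in a run one of frame0, frame1, frame2, frame3, cover may be knocked a few centimetres aside while the robot is not near it.
It also fails if it takes over 208 s, if anything falls off the work surface, if the arm or the gripper's body presses on something with over 40 N, if the wrist force passes 120 N, or if a joint passes its speed limit or range.

## Working session

There is one attempt and no reset: what is moved stays moved. The work goes in short steps, Python scripts to look and compute and a shell command to move; the robot and the scene stay as the last step left them, time stands still between calls to the robot, and variables do not carry over. Pictures are saved under pics/ and viewed, at most 18 in all, crops included, and the job is handed in when it is done.

```bash
mkdir -p pics; cat > h.py <<'E'
import numpy as np, cv2
from scipy.spatial.transform import Rotation as Ro
from workcell import bot
def cam(n):
    o=bot.get_obs(); c=bot.camera(n)
    if n=="wrist":
        M=np.array(c["mount"]); T=np.eye(4); T[:3,:3]=rot(o); T[:3,3]=o["ee_pos"]
        W=T@M; c["Rw"]=W[:3,:3]; c["C"]=W[:3,3]
    else:
        R=np.array(c["R"]); c["Rw"]=R.T; c["C"]=-R.T@np.array(c["t"])
    c["f"]=240/np.tan(np.radians(c["fovy"])/2)
    return c
def rot(o):
    return Ro.from_euler("xyz",o["tcp_rot"],degrees=True).as_matrix()
def ray(c,p,z):
    d=c["Rw"]@np.array([(p[0]-c["cx"])/c["f"],(p[1]-c["cy"])/c["f"],1.])
    return c["C"]+d*(z-c["C"][2])/d[2]
def proj(c,X):
    q=c["Rw"].T@(np.array(X)-c["C"]); return [c["cx"]+c["f"]*q[0]/q[2],c["cy"]+c["f"]*q[1]/q[2]]
def save(c,n): cv2.imwrite(f"pics/{n}.png",cv2.cvtColor(c["img"],cv2.COLOR_RGB2BGR))
E
python3 - <<'E'
from h import *
o=bot.get_obs(); print({k:np.round(v,3) for k,v in o.items()}, bot.nose_length)
for n in ("top","side"):
    c=cam(n); save(c,n+"0"); print(n,c["C"],c["f"],c["Rw"].round(2).tolist())
    for t,z in dict(base=0,base_top=.02,frame0_mid=.005,cover_mid=.004,cast_mid=.035,tray=0,gun=0,gun_grip=.075,lever_grip=.075,weight_mid=.0225,cup=0,bowl=0,jar=0).items():
        for r in bot.landmark_of(t,c)[:5]: print(t,np.round(r["score"],2),np.round(r["point"]),ray(c,r["point"],z).round(3)[:2])
E
```

```text
{'time': np.float64(0.0), 'q': array([6.3883e+01, 5.0100e+00, 1.0036e+01, 9.5099e+01, 2.0000e-03,
       9.0001e+01]), 'qd': array([0.073, 0.11 , 0.009, 0.059, 0.059, 0.022]), 'joint_efforts': array([-2.0000e-03, -5.2039e+01,  4.6480e+01,  1.6000e-02, -0.0000e+00,
        0.0000e+00]), 'ee_pos': array([0.242, 0.494, 0.211]), 'tcp_rot': array([-1.79927e+02, -2.00000e-03,  1.53883e+02]), 'wrist_force': array([-0.221, -0.238, -0.686]), 'torque': array([-0.031,  0.009, -0.015]), 'grasp_force': np.float64(0.0), 'opening': np.float64(0.085)} 0.008
top [0.42176421 0.05823777 1.26163714] 568.8585390221433 [[-0.01, -0.99, 0.14], [-1.0, 0.01, 0.01], [-0.01, -0.14, -0.99]]
base 0.63 [362. 291.] [ 0.487 -0.038]
base_top 0.8 [363. 295.] [ 0.478 -0.039]
base_top 0.66 [493. 273.] [ 0.524 -0.323]
frame0_mid 0.9 [291. 312.] [0.443 0.119]
cover_mid 0.89 [301. 226.] [0.636 0.095]
cast_mid 0.58 [357. 301.] [ 0.465 -0.024]
tray 0.63 [156. 316.] [0.437 0.416]
tray 0.16 [494. 288.] [ 0.49 -0.33]
gun 0.77 [476. 292.] [ 0.482 -0.29 ]
gun 0.41 [362. 294.] [ 0.481 -0.039]
gun_grip 0.77 [492. 290.] [ 0.483 -0.3
[... 376 characters left out ...]
875259 -0.90773383  0.67740768] 536.5744165197244 [[0.92, -0.19, 0.33], [-0.38, -0.46, 0.8], [-0.0, -0.87, -0.5]]
base 0.82 [274. 303.] [ 0.476 -0.044]
base_top 0.71 [271. 293.] [ 0.474 -0.035]
frame0_mid 0.97 [236. 265.] [0.44 0.12]
cover_mid 0.73 [209. 213.] [0.44 0.4 ]
cast_mid 0.66 [270. 290.] [ 0.469 -0.045]
tray 0.94 [211. 210.] [0.449 0.424]
tray 0.6 [330. 356.] [ 0.521 -0.233]
gun 0.94 [324. 384.] [ 0.483 -0.294]
gun_grip 0.57 [326. 355.] [ 0.482 -0.304]
lever_grip 0.91 [350. 349.] [ 0.523 -0.306]
weight_mid 0.79 [364. 286.] [ 0.661 -0.089]
cup 0.83 [270. 198.] [0.623 0.433]
bowl 0.81 [375. 246.] [0.778 0.078]
bowl 0.31 [351. 352.] [ 0.56  -0.238]
jar 0.82 [431. 327.] [ 0.736 -0.235]
```

View pics/top0.png

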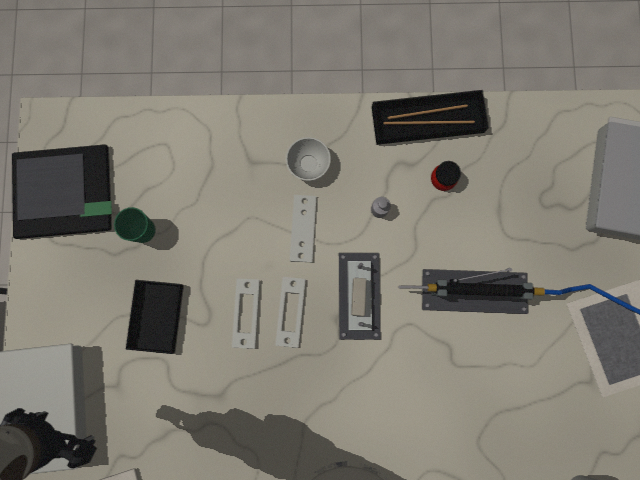

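View pics/side0.png

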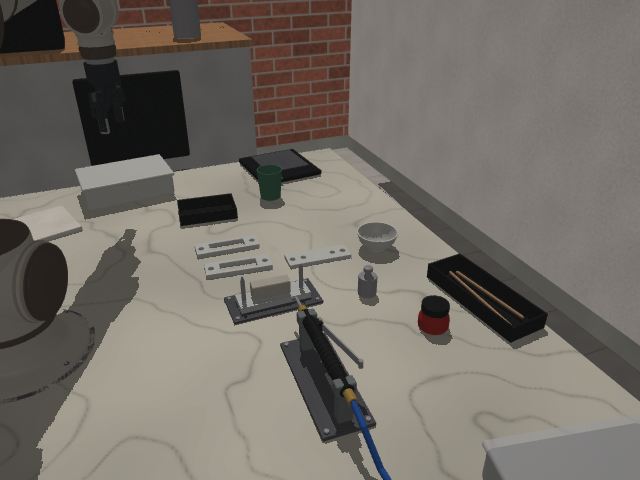

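The top view shows two frames at about (246,313) and (291,312), and the cover at (304,228). The base with the bar is at (360,296), the tray at (156,316), the weight at (381,206) and the gun at (476,290). I'll go above the base and look from close by.

```bash
python3 -m inch '[[2.5,-5.5,1,3],[5,-11,2,6],[7.5,-17,3,9],[10,-22.5,4,12],[12.5,-28.5,5,15],[15,-34,6,18],[17.5,-39.5,7,22],[20,-45,8,26]]'
python3 - <<'E'
from h import *
o=bot.get_obs(); print(o["q"].round(1),o["ee_pos"],o["tcp_rot"])
E
```

```text
time: 2.4
ee_pos: [0.442, 0.0432, 0.292]
tcp_rot: [180.0, 0.1, -180.0]
wrist_force: [1.1, 0.4, -0.8]
opening: 0.0854
grasp_force: 0.0
[  5.6  -6.8   7.6 104.3   0.    5.6] [0.4419535  0.04315775 0.29197506] [ 1.79988973e+02  5.80737390e-02 -1.79988252e+02]
```

```bash
python3 -m inch '[[1.5,-4,0,0],[3,-7,0,0],[3,-7,0,0],[3,-7,0,0],[3,-7,0,0],[3,-7,0,0],[3,-7,0,0],[3,-7,0,0]]'
cat > look.py <<'E'
import sys
from h import *
# usage: look.py name cam thing:z ...
o=bot.get_obs(); print(o["q"].round(1),o["ee_pos"].round(4),o["tcp_rot"].round(1),round(o["time"],1))
c=cam(sys.argv[2]); save(c,sys.argv[1])
for a in sys.argv[3:]:
    t,z=a.split(":")
    for r in bot.landmark_of(t,c)[:4]: print(t,round(r["score"],2),np.round(r["point"]),ray(c,r["point"],float(z)).round(4)[:2])
np.savez("pics/"+sys.argv[1]+".npz",Rw=c["Rw"],C=c["C"],f=c["f"],cx=c["cx"],cy=c["cy"])
E
python3 look.py w1 wrist base:0 base_top:.02 cast_mid:.035 frame0_mid:.005 cover_mid:.004
```

```text
time: 3.4
ee_pos: [0.4714, -0.0246, 0.2914]
tcp_rot: [-180.0, 0.0, 179.9]
wrist_force: [-0.5, 0.8, 0.1]
opening: 0.0856
grasp_force: 0.0
[ -3.   -3.1  11.  104.   -0.   -2.9] [ 0.4714 -0.0246  0.2914] [-180.     0.   179.9] 3.4
base 0.91 [310. 191.] [ 0.4772 -0.033 ]
cast_mid 0.79 [313. 192.] [ 0.4719 -0.0293]
frame0_mid 0.82 [438. 163.] [0.4441 0.1171]
cover_mid 0.55 [404. 304.] [0.6254 0.0891]
```

View pics/w1.png

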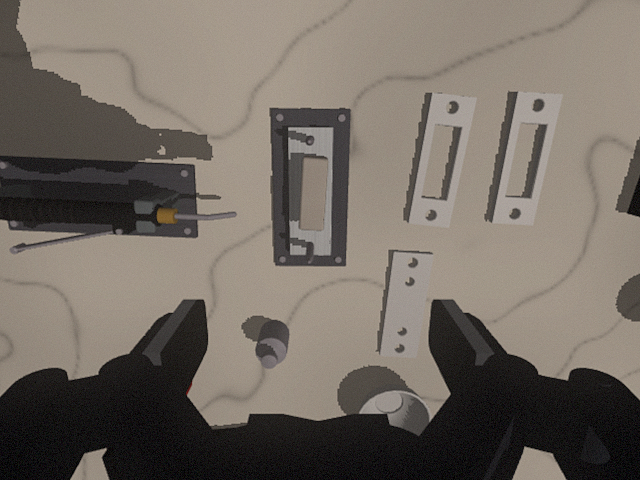

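The wrist view shows the base with the bar at (313,192), frames at (442,160) and (525,158), the cover at (405,303), the weight at (271,340) and the gun nozzle at (235,214). I'll compute the poses from the holes.

```bash
cat > px.py <<'E'
import sys,json,numpy as np
from h import ray
# px.py name z u1,v1 u2,v2 : midpoint and heading of line
def load(n):
    d=np.load(f"pics/{n}.npz"); return {k:d[k] for k in d}
def pair(c,z,a,b):
    A,B=ray(c,a,z),ray(c,b,z); d=A-B
    return ((A+B)/2)[:2].round(4),"len",round(float(np.hypot(*d[:2])),4),"yaw",round(float(np.degrees(np.arctan2(d[1],d[0]))+90)%180-90,1)
E
python3 - <<'E'
from px import *
c=load("w1")
for n,z,a,b in [("A",.01,(453,107),(431,215)),("B",.01,(538,105),(515,214)),("cover",.008,(412,263),(400,349)),("base bolts L",.006,(280,118),(277,260)),("boltsR",.006,(342,118),(340,260)),
 ("cast",.05,(314.5,157),(311.5,229)),("blk",.02,(310.5,127),(310.5,255))]: print(n,*pair(c,z,a,b))
E
```

```text
A [0.4433 0.1194] len 0.124 yaw -6.5
B [0.4418 0.2169] len 0.1243 yaw -3.4
cover [0.6292 0.0905] len 0.1239 yaw -3.5
base bolts L [ 0.4784 -0.0709] len 0.1709 yaw -3.0
boltsR [0.4785 0.0038] len 0.1707 yaw 0.1
cast [ 0.4719 -0.0291] len 0.0784 yaw -2.7
blk [ 0.4775 -0.0323] len 0.1494 yaw -0.4
```

```bash
python3 -m inch '[[0,-0.4,-6,-3],[0,-0.4,-12,-3],[0,-0.4,-18,-3],[0,-0.4,-22,-3],[0,-0.4,-24,-3],[0,-0.4,-25,-3],[0,-0.4,-25.7,-3],[0,-0.4,-25.7,-3]]' 6 30
```

```text
time: 4.7
ee_pos: [0.4717, -0.0289, 0.0347]
tcp_rot: [180.0, 0.0, 176.9]
wrist_force: [-0.7, 0.2, 0.3]
opening: 0.0599
grasp_force: 0.0
```

```bash
python3 -m inch '[[0,0,0,0],[0,0,0,0],[0,0,0,0],[0,0,0,0],[0,0,0,0],[0,0,0.5,0],[0,0,3,0],[0,0,6,0]]' 2 30
```

```text
time: 5.7
ee_pos: [0.4711, -0.0288, 0.095]
tcp_rot: [-180.0, -0.1, 176.9]
wrist_force: [-0.2, -0.1, 0.4]
opening: 0.0198
grasp_force: 0.0
```

```bash
python3 -m inch '[[0,0,4,0],[0,0,8,0],[0,0,12,0],[0,0,16,0],[0,0,16,0],[0,0,16,0],[0,0,16,0],[0,0,16,0]]' 6; python3 look.py w2 wrist cast_mid:.035 base_top:.02
```

```text
time: 6.7
ee_pos: [0.4712, -0.0288, 0.2536]
tcp_rot: [-180.0, -0.1, 176.9]
wrist_force: [-1.2, 0.1, 0.6]
opening: 0.0603
grasp_force: 0.0
[-3.5 -4.4  5.3 99.9 -0.  -0.4] [ 0.4712 -0.0288  0.2536] [-1.800e+02 -1.000e-01  1.769e+02] 6.7
cast_mid 0.94 [315. 200.] [ 0.473  -0.0313]
base_top 0.59 [313. 199.] [ 0.475  -0.0338]
```

View pics/w2.png

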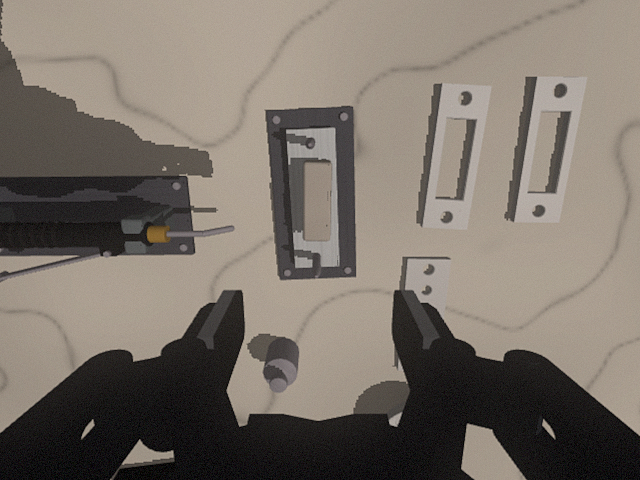

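The bar was not gripped: it still sits at (317,200), because I lifted before the fingers had closed. I'll repeat with more closing time.

```bash
python3 -m inch '[[0.1,-0.1,-6,0],[0.1,-0.1,-12,0],[0.1,-0.1,-18,0],[0.1,-0.1,-20.5,0],[0.1,-0.1,-22,0],[0.1,-0.1,-22,0],[0.1,-0.1,-22,0],[0.1,-0.1,-22,0]]' 6 40; python3 -m inch '[[0,0,0,0],[0,0,0,0],[0,0,0,0],[0,0,0,0],[0,0,0,0],[0,0,0,0],[0,0,0,0],[0,0,0,0]]' 1.5 40
```

```text
time: 7.85
ee_pos: [0.4733, -0.0299, 0.0356]
tcp_rot: [180.0, 0.1, 176.9]
wrist_force: [0.4, -0.4, -0.5]
opening: 0.0598
grasp_force: 0.0
time: 8.85
ee_pos: [0.4725, -0.0298, 0.0343]
tcp_rot: [-180.0, -0.0, 176.9]
wrist_force: [-0.2, -0.4, 0.7]
opening: 0.015
grasp_force: 0.0
```

```bash
python3 - <<'E'
from h import *
c=cam("side"); p=proj(c,bot.get_obs()["ee_pos"]); print(p)
x,y=map(int,p); a=cv2.resize(c["img"][y-70:y+50,x-80:x+80],(560,420),interpolation=cv2.INTER_CUBIC)
w=cam("wrist")
im=np.zeros((480,800,3),np.uint8); im[:300,:400]=cv2.resize(a,(400,300)); im[:300,400:]=cv2.resize(w["img"],(400,300))
cv2.imwrite("pics/s3.png",im[:300,:,::-1])
E
```

```text
[np.float64(269.3105853332569), np.float64(286.23991871878525)]
```

View pics/s3.png

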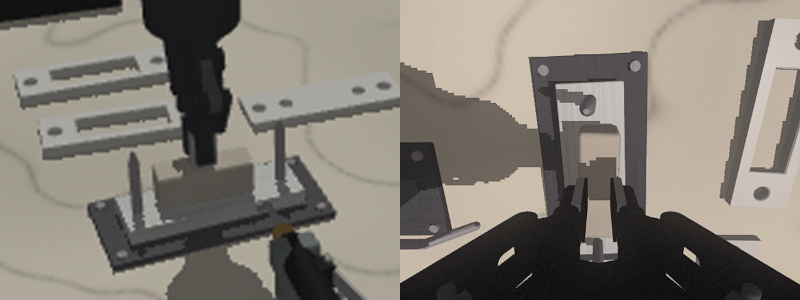

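The side view suggests the fingertips are higher than nominal, closing above the bar. I'll open, go 9 mm lower and close again.

```bash
python3 -m inch '[[0,0,0,0],[0,0,0,0],[0,0,0,0],[0,0,0,0],[0,0,0,0],[0,0,-0.5,0],[0,0,-0.9,0],[0,0,-0.9,0]]' 6 25;  python3 -m inch '[[0,0,0,0],[0,0,0,0],[0,0,0,0],[0,0,0,0],[0,0,0,0],[0,0,0,0],[0,0,0,0],[0,0,0,0]]' 1.5 25
```

```text
time: 9.95
ee_pos: [0.4722, -0.0298, 0.0248]
tcp_rot: [180.0, -0.0, 176.9]
wrist_force: [0.6, -0.8, 0.6]
opening: 0.0601
grasp_force: 0.0
time: 10.95
ee_pos: [0.4726, -0.0299, 0.0255]
tcp_rot: [-180.0, 0.0, 176.9]
wrist_force: [-1.0, -1.2, 5.2]
opening: 0.0271
grasp_force: 25.1
```

```bash
python3 -m inch '[[0,0,1,0],[0,0,5,0],[0,0,10,0],[0,5,12,0],[-1,11,12,0],[-2,17,12,0],[-3,23,12,0],[-3,29,12,0]]'; python3 -m inch '[[0,6,0,0],[0,12,0,0],[0,16,0,-3],[0,16,0,-3],[0,16,0,-3],[0,16,0,-3],[0,16,0,-3],[0,16,0,-3]]'; python3 look.py s4 side cast_mid:.13 tray:0; python3 look.py w4 wrist tray:0
```

```text
time: 11.95
ee_pos: [0.4416, 0.2621, 0.1458]
tcp_rot: [180.0, 0.0, 176.9]
wrist_force: [2.3, -0.5, -0.3]
opening: 0.0271
grasp_force: 25.0
time: 12.95
ee_pos: [0.4427, 0.4197, 0.1457]
tcp_rot: [180.0, 0.0, 173.8]
wrist_force: [-0.6, -1.1, -1.5]
opening: 0.0274
grasp_force: 25.2
[43.5 12.4 11.1 88.7 -0.  49.6] [0.4427 0.4197 0.1457] [180.    0.  173.8] 12.9
cast_mid 0.82 [205. 161.] [0.4557 0.4607]
cast_mid 0.18 [350. 351.] [ 0.494 -0.366]
tray 0.94 [206. 212.] [0.4339 0.4164]
[43.5 12.5 11.1 88.7 -0.  49.6] [0.4426 0.42   0.1454] [180.    0.  173.9] 13.1
tray 0.88 [308. 205.] [0.4336 0.4137]
```

View pics/w4.png

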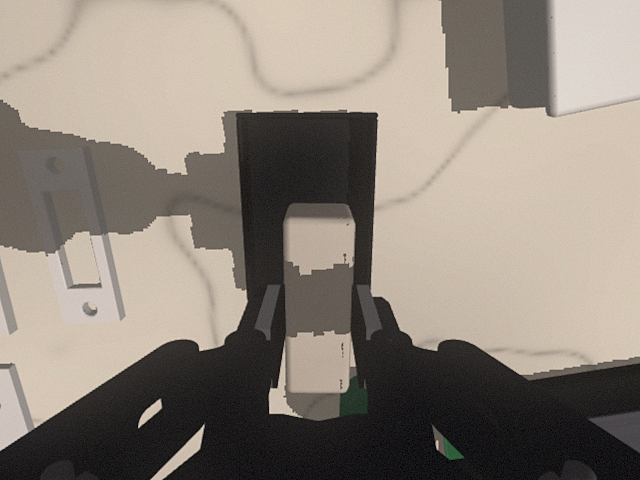

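Bar firmly held and aligned with the tray; I lower it.

```bash
python3 -m inch '[[-0.8,-0.4,-4,0],[-0.8,-0.4,-8,0],[-0.8,-0.4,-11,0],[-0.8,-0.4,-12.5,0],[-0.8,-0.4,-13,0],[-0.8,-0.4,-13.3,0],[-0.8,-0.4,-13.4,0],[-0.8,-0.4,-13.4,0]]'; python3 -m inch '[[0,0,0,0],[0,0,0,0],[0,0,0,0],[0,0,0,0],[0,0,0.5,0],[0,0,3,0],[0,0,7,0],[0,0,12,0]]' 4.5; python3 look.py w5 wrist tray:0 cast_mid:.019 frame0_mid:.005
```

```text
time: 14.2
ee_pos: [0.4348, 0.4165, 0.0121]
tcp_rot: [180.0, 0.0, 173.9]
wrist_force: [0.1, 0.1, -1.0]
opening: 0.0268
grasp_force: 25.2
time: 15.2
ee_pos: [0.434, 0.4158, 0.1321]
tcp_rot: [-179.9, -0.1, 173.9]
wrist_force: [0.1, 1.2, 0.2]
opening: 0.0447
grasp_force: 0.0
[43.8 11.2  8.2 87.1  0.  49.9] [0.434  0.4158 0.1321] [-1.799e+02 -1.000e-01  1.739e+02] 15.2
tray 0.42 [  3. 450.] [0.6329 0.0865]
cast_mid 0.76 [316. 226.] [0.4353 0.4151]
frame0_mid 0.18 [ 70. 253.] [0.4404 0.2143]
```

```bash
python3 -m inch '[[0,-6,4,2],[0,-12,8,4],[0,-18,12,6],[0,-24,14,6],[0,-30,14,6],[0,-36,14,6],[0,-36,14,6],[0,-36,14,6]]' 8; python3 look.py w6 wrist base:0 base_top:.02 cover_mid:.004 frame0_mid:.005
```

```text
time: 16.4
ee_pos: [0.4343, 0.0549, 0.2705]
tcp_rot: [-180.0, -0.1, 179.7]
wrist_force: [-0.1, 0.2, -0.0]
opening: 0.08
grasp_force: 0.0
[  7.2  -8.4   3.7 102.2  -0.    7.5] [0.4343 0.0549 0.2705] [-1.800e+02 -1.000e-01  1.797e+02] 16.4
base 0.56 [243. 229.] [ 0.4809 -0.0339]
base_top 0.87 [238. 227.] [ 0.4729 -0.0344]
cover_mid 0.62 [347. 339.] [0.6277 0.0922]
frame0_mid 0.95 [371. 195.] [0.4405 0.116 ]
```

View pics/w6.png

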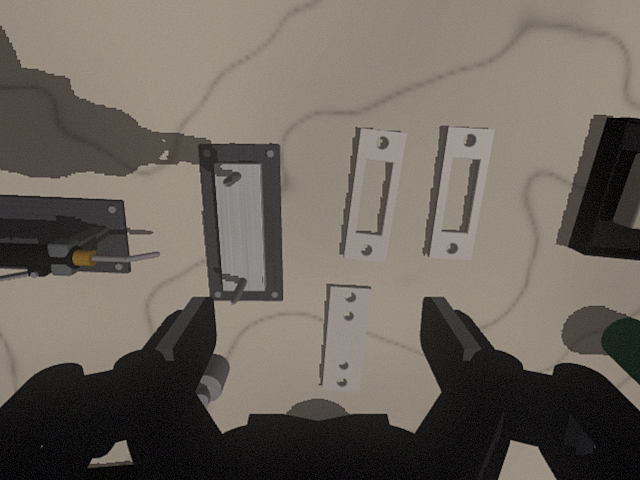

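```bash
python3 - <<'E'
from px import *
def quad(n,c,z,P):
    W=np.array([ray(c,p,z)[:2] for p in P]); e1=W[0]-W[2]; e2=W[1]-W[3]; s1=W[0]-W[1];s2=W[2]-W[3]
    print(n,W.mean(0).round(4),"yaws",[round(float((np.degrees(np.arctan2(e[1],e[0]))+90)%180-90),1) for e in(e1,e2)],"L",np.linalg.norm(e1).round(4),np.linalg.norm(e2).round(4),"W",np.linalg.norm(s1).round(4),np.linalg.norm(s2).round(4), "sy",[round(float(np.degrees(np.arctan2(s[0],-s[1]))),1) for s in (s1,s2)])
c=load("w6"); quad("bolts6",c,.006,[(208,154),(271,154),(218,296),(276,295)]); quad("blk6",c,.02,[(215,164),(261,163),(223,291),(266,290)])
c2=load("w2"); quad("bolts2",c2,.006,[(277,120),(345,117),(287,273),(348,271)])
c1=load("w1"); quad("bolts1",c1,.006,[(280,118),(342,118),(277,260),(340,260)])
for n,z,a,b in [("A",.01,(383,143),(367,250)),("B",.01,(470,141),(453,248)),("cover",.008,(350,298),(342,383))]: print(n,*pair(c,z,a,b))
for n,z,a,b in [("A",.01,(465,98),(447,216)),("B",.01,(560,91),(538,210))]: print(n,*pair(c2,z,a,b))
E
```

```text
bolts6 [ 0.4791 -0.0316] yaws [-0.9, -0.2] L 0.1719 0.1706 W 0.0697 0.0717 sy [-0.3, 0.8]
blk6 [ 0.477  -0.0312] yaws [-1.0, -0.4] L 0.1492 0.149 W 0.0496 0.0512 sy [0.9, 1.2]
bolts2 [ 0.4785 -0.0322] yaws [-0.9, -0.8] L 0.1704 0.1709 W 0.0704 0.071 sy [-0.7, -1.1]
bolts1 [ 0.4785 -0.0336] yaws [-3.0, 0.1] L 0.1709 0.1707 W 0.07 0.0793 sy [-0.1, -0.1]
A [0.4435 0.12  ] len 0.1233 yaw -6.3
B [0.4417 0.2177] len 0.1224 yaw -3.1
cover [0.6294 0.0905] len 0.1236 yaw -3.8
A [0.4429 0.1192] len 0.1226 yaw -6.1
B [0.4415 0.2163] len 0.1223 yaw -4.0
```

```bash
python3 -m inch '[[0.9,6,-2,-6],[0.9,6.5,-8,-6],[0.9,6.5,-14,-6],[0.9,6.5,-20,-6],[0.9,6.5,-23,-6],[0.9,6.5,-25,-6],[0.9,6.5,-25.8,-6],[0.9,6.5,-25.8,-6]]' 6.5 25;  python3 -m inch '[[0,0,0,0],[0,0,0,0],[0,0,0,0],[0,0,0,0],[0,0,0,0],[0,0,0,0],[0,0,0,0],[0,0,0,0]]' 4 25
```

```text
time: 17.65
ee_pos: [0.4433, 0.1216, 0.0133]
tcp_rot: [-180.0, -0.0, 173.9]
wrist_force: [-0.4, 0.4, 0.1]
opening: 0.0651
grasp_force: 0.0
time: 18.65
ee_pos: [0.4435, 0.1212, 0.0133]
tcp_rot: [-180.0, -0.0, 173.9]
wrist_force: [-1.0, -0.3, 0.0]
opening: 0.04
grasp_force: 0.0
```

Closed above the plate, so the real tips stand higher than nominal. I'll open and go lower in steps while watching the force.

```bash
python3 -m inch '[[0,0,0,0],[0,0,0,0],[0,0,0,0],[0,0,0,0],[0,0,0,0],[0,0,-0.4,0],[0,-0.1,-0.8,0],[0,-0.1,-1,0]]' 6.5 25;  python3 -m inch '[[0,0,0,0],[0,0,0,0],[0,0,0,0],[0,0,0,0],[0,0,0,0],[0,0,0,0],[0,0,0,0],[0,0,0,0]]' 4 25
```

```text
time: 19.65
ee_pos: [0.4433, 0.12, 0.0029]
tcp_rot: [-180.0, -0.0, 173.9]
wrist_force: [0.3, -0.4, -0.0]
opening: 0.0651
grasp_force: 0.0
time: 20.65
ee_pos: [0.4435, 0.1202, 0.0033]
tcp_rot: [-180.0, -0.0, 173.9]
wrist_force: [0.0, 0.1, 0.3]
opening: 0.04
grasp_force: 0.0
```

```bash
python3 -m inch '[[0,0,0,0],[0,0,0,0],[0,0,0,0],[0,0,0,0],[0,0,0,0],[0,0,-0.2,0],[0,0,-0.5,0],[0,0,-0.7,0]]' 6.5 25;  python3 -m inch '[[0,0,0,0],[0,0,0,0],[0,0,0,0],[0,0,0,0],[0,0,0,0],[0,0,0,0],[0,0,0,0],[0,0,0,0]]' 4 25; python3 - <<'E'
from h import *
c=cam("side"); p=proj(c,bot.get_obs()["ee_pos"]); print(p)
x,y=map(int,p); a=c["img"][y-60:y+40,x-65:x+68]
cv2.imwrite("pics/s7.png",cv2.resize(a,(665,500),interpolation=cv2.INTER_CUBIC)[:,:,::-1])
E
```

```text
time: 21.65
ee_pos: [0.4433, 0.1201, -0.004]
tcp_rot: [-180.0, -0.0, 173.9]
wrist_force: [-0.3, -0.2, -0.2]
opening: 0.0649
grasp_force: 0.0
time: 22.65
ee_pos: [0.4435, 0.1202, -0.0037]
tcp_rot: [-180.0, 0.0, 173.9]
wrist_force: [0.3, -0.2, 0.2]
opening: 0.04
grasp_force: 0.0
[np.float64(237.89606847836217), np.float64(267.71353035771523)]
```

View pics/s7.png

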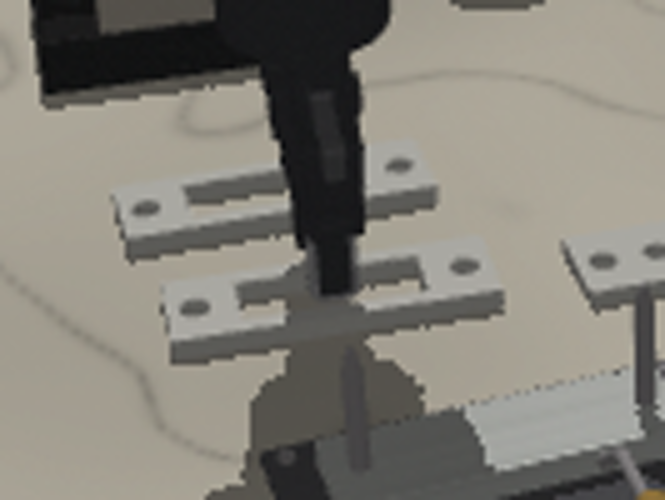

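The near finger's tip is at about crop (335,292), over the plate's near bar, and it doesn't look pressed. I'll compute its height.

```bash
python3 - <<'E'
from h import *
c=cam("side")
x0,y0=237-65,267-60
print("tip px",x0+335/5,y0+292/5)
for z in (0,.01,.015,.02): print(z,np.round(proj(c,[.443,.10,z]),1),np.round(proj(c,[.443,.0945,z]),1))
E
python3 -m inch '[[0,0,0,0],[0,0,0,0],[0,0,0,0],[0,0,0,0],[0,0,0,0],[0,0,-0.2,0],[0,0,-0.4,0],[0,0,-0.6,0]]' 6.5 25
```

```text
tip px 239.0 265.4
0 [239.9 270.9] [240.6 272.2]
0.01 [239.6 267.2] [240.2 268.5]
0.015 [239.4 265.4] [240.1 266.6]
0.02 [239.2 263.5] [239.9 264.8]
time: 23.75
ee_pos: [0.4434, 0.1201, -0.0099]
tcp_rot: [-180.0, -0.0, 173.9]
wrist_force: [-0.4, -0.9, 0.6]
opening: 0.0648
grasp_force: 0.0
```

```bash
python3 -m inch '[[0,0,-0.2,0],[0,0,-0.4,0],[0,0,-0.4,0],[0,0,-0.4,0],[0,0,-0.4,0],[0,0,-0.4,0],[0,0,-0.4,0],[0,0,-0.4,0]]' 4 30
```

```text
time: 24.75
ee_pos: [0.4446, 0.1202, -0.0113]
tcp_rot: [180.0, 0.2, 173.9]
wrist_force: [-6.6, -2.4, 20.3]
opening: 0.04
grasp_force: 10.5
```

```bash
python3 -m inch '[[0,0,1,0],[0,0,1,0],[0,0,1,0],[0,0,1,0],[0,0,1,0],[0,0,1,0],[0,0,1,0],[0,0,1,0]]' 6.5 30; python3 -m inch '[[0,0,0,0],[0,0,-0.4,0],[0,0,-0.8,0],[0,0,-1.1,0],[0,0,-1.3,0],[0,0,-1.5,0],[0,0,-1.5,0],[0,0,-1.5,0]]' 6.5 30; python3 -m inch '[[0,0,0,0],[0,0,0,0],[0,0,0,0],[0,0,0,0],[0,0,0,0],[0,0,0,0],[0,0,0,0],[0,0,0,0]]' 4 30
```

```text
time: 25.75
ee_pos: [0.4435, 0.1202, -0.0037]
tcp_rot: [180.0, -0.0, 173.9]
wrist_force: [-0.5, -0.3, -1.0]
opening: 0.0649
grasp_force: 0.0
time: 26.75
ee_pos: [0.4436, 0.1202, -0.0186]
tcp_rot: [180.0, 0.0, 173.9]
wrist_force: [-0.6, 0.2, 0.3]
opening: 0.0651
grasp_force: 0.0
time: 27.75
ee_pos: [0.4437, 0.1203, -0.0183]
tcp_rot: [180.0, 0.0, 173.9]
wrist_force: [-1.9, 0.6, 5.5]
opening: 0.049
grasp_force: 31.6
```

```bash
python3 -m inch '[[0,0,2,0],[0,0,6,0],[0.5,-3,10,1],[1.5,-7,10.5,3],[2.5,-12,10.5,5.5],[3.5,-15.2,10.5,5.5],[3.5,-15.2,10.5,5.5],[3.5,-15.2,10.5,5.5]]'; python3 look.py w8 wrist base_top:.02 frame0_mid:.11
```

```text
time: 28.75
ee_pos: [0.4781, -0.0316, 0.086]
tcp_rot: [180.0, -0.0, 179.4]
wrist_force: [0.6, -0.5, -0.1]
opening: 0.0489
grasp_force: 31.4
[ -3.8  -5.3 -14.   81.3   0.   -3.1] [ 0.4781 -0.0316  0.086 ] [180.   -0.  179.4] 28.8
base_top 0.73 [314. 240.] [ 0.4761 -0.0329]
```

View pics/w8.png

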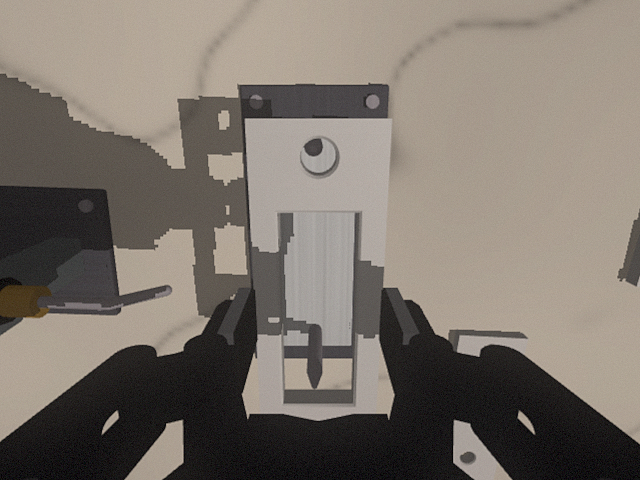

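```bash
python3 - <<'E'
from px import *
c=load("w8")
print("hole",ray(c,(319,155.5),.1143)); 
print("end corners",ray(c,(246,119),.1143),ray(c,(391,118),.1143))
print("win corners",[ray(c,p,.1143)[:2].round(4) for p in((279,212),(361,211))], ray(c,(319,390),.1143)[:2])
print("pin tips",ray(c,(313,149),.078),ray(c,(315,386),.078))
print("bolts",ray(c,(257,101),.006),ray(c,(372,102),.006))
E
```

```text
hole [ 0.41602263 -0.02974677  0.1143    ]
end corners [ 0.4036715  -0.05423345  0.1143    ] [ 0.403887   -0.00536215  0.1143    ]
win corners [array([ 0.4359, -0.0444]), array([ 0.4359, -0.0148])] [ 0.51236877 -0.03072388]
pin tips [ 0.41610989 -0.03225528  0.078     ] [ 0.53897833 -0.03299339  0.078     ]
bolts [ 0.39202784 -0.06654139  0.006     ] [0.39335972 0.00285223 0.006     ]
```

Pin tip at (314,148) shows through the hole at (319,155); the plate must go 2 mm to -y.

```bash
python3 -m inch '[[0,-0.2,0,0],[0,-0.2,-1,0],[0,-0.2,-2,0],[0,-0.2,-3,0],[0,-0.2,-4,0],[0,-0.2,-5,0],[0,-0.2,-5.5,0],[0,-0.2,-6,0]]'; python3 -m inch '[[0,0,-0.5,0],[0,0,-1,0],[0,0,-1.5,0],[0,0,-2,0],[0,0,-2.3,0],[0,0,-2.4,0],[0,0,-2.4,0],[0,0,-2.4,0]]'
```

```text
time: 29.9
ee_pos: [0.4786, -0.0338, 0.0261]
tcp_rot: [-180.0, 0.0, 179.4]
wrist_force: [-0.4, 0.4, 0.2]
opening: 0.0488
grasp_force: 31.4
time: 30.9
ee_pos: [0.4786, -0.0338, 0.0025]
tcp_rot: [-180.0, 0.0, 179.4]
wrist_force: [0.5, -0.5, -1.2]
opening: 0.0488
grasp_force: 31.4
```

```bash
python3 -m inch '[[0,0,0,0],[0,0,0,0],[0,0,0,0],[0,0,0,0],[0,0,2,0],[0,0,6,0],[0,0,11,0],[0,0,16,0]]' 6.5; python3 -m inch '[[-1,5,2,0],[-2,10,4,0],[-3,14,6,0],[-3.7,18,8,0],[-3.7,18,8,0],[-3.7,18,8,0],[-3.7,18,8,0],[-3.7,18,8,0]]' ; python3 look.py w9 wrist base_top:.02 frame0_mid:.005 cover_mid:.004
```

```text
time: 31.9
ee_pos: [0.4783, -0.0338, 0.1639]
tcp_rot: [180.0, 0.0, 179.4]
wrist_force: [0.5, 0.0, -0.5]
opening: 0.0652
grasp_force: 0.0
time: 32.9
ee_pos: [0.4415, 0.1454, 0.242]
tcp_rot: [-180.0, -0.0, 179.3]
wrist_force: [0.0, -0.4, 0.6]
opening: 0.065
grasp_force: 0.0
[18.2 -5.8  2.8 98.6 -0.  18.9] [0.4415 0.1454 0.242 ] [-180.    -0.   179.3] 32.9
base_top 0.92 [148. 233.] [ 0.478  -0.0338]
frame0_mid 0.86 [146. 234.] [ 0.4834 -0.0429]
frame0_mid 0.72 [567. 185.] [0.4345 0.4097]
cover_mid 0.78 [270. 348.] [0.6284 0.0866]
```

View pics/w9.png

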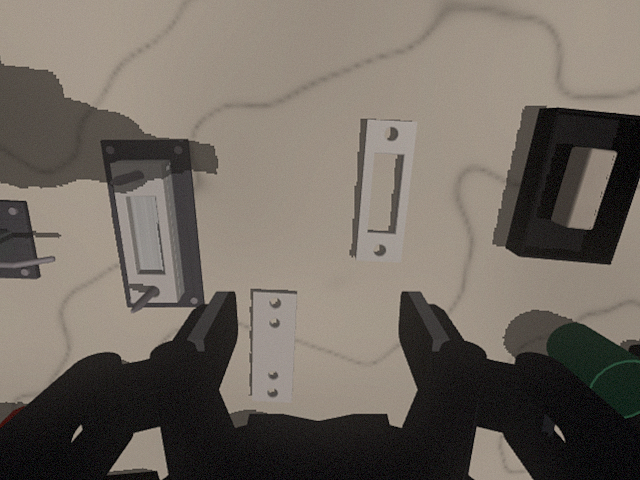

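Frame A is threaded and lies on the block. B's holes are at (391,134) and (379,250), the cover's at (276,303) and (272,393).

```bash
python3 - <<'E'
from px import *
c=load("w9")
for n,z,a,b in [("B",.01,(391.5,134),(379,250.5)),("cover",.008,(276,303),(272,393))]: print(n,*pair(c,z,a,b))
E
```

```text
B [0.4418 0.2168] len 0.124 yaw -3.9
cover [0.6286 0.0912] len 0.1238 yaw -4.8
```

```bash
python3 -m inch '[[0,6,-4,-3],[0,7.1,-10,-3],[0,7.1,-16,-3],[0,7.1,-21,-3],[0,7.1,-24,-3],[0,7.1,-25.5,-3],[0,7.1,-26,-3],[0,7.1,-26,-3]]' 6.5; python3 -m inch '[[0,0,0,0],[0,0,0,0],[0,0,0,0],[0,0,0,0],[0,0,0,0],[0,0,0,0],[0,0,0,0],[0,0,0,0]]' 4 30
```

```text
time: 34.1
ee_pos: [0.4421, 0.2174, -0.0167]
tcp_rot: [180.0, 0.1, 176.4]
wrist_force: [0.5, 0.2, -0.4]
opening: 0.065
grasp_force: 0.0
time: 35.1
ee_pos: [0.4424, 0.2176, -0.0161]
tcp_rot: [179.9, 0.1, 176.4]
wrist_force: [-0.7, -1.6, 6.0]
opening: 0.0486
grasp_force: 30.8
```

```bash
python3 -m inch '[[0,0,2,0],[0,0,6,0],[0.5,-5,10,1],[1.5,-10,10.5,2],[2.5,-15,10.5,3],[3,-20,10.5,3],[3.6,-25,10.5,3],[3.6,-25,10.5,3]]'; python3 look.py w10 wrist; python3 - <<'E'
import cv2
cv2.imwrite("pics/w10c.png",cv2.imread("pics/w10.png")[80:430,200:450])
E
```

```text
time: 36.1
ee_pos: [0.4778, -0.0356, 0.0879]
tcp_rot: [-180.0, 0.1, 179.1]
wrist_force: [-0.3, 0.9, -1.0]
opening: 0.0489
grasp_force: 31.5
[ -4.2  -5.4 -14.   81.4  -0.   -3.4] [ 0.4778 -0.0356  0.0879] [-1.800e+02  1.000e-01  1.791e+02] 36.1
```

View pics/w10c.png

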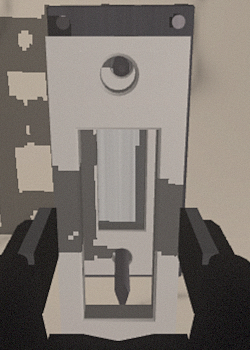

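```bash
python3 - <<'E'
from px import *
c=load("w10")
print("hole",ray(c,(319.5,154.5),.114),"edges",ray(c,(247,116),.114)[:2],ray(c,(392,116),.114)[:2],"pins",ray(c,(321.5,147),.078)[:2],ray(c,(323,384),.078)[:2])
o=bot.get_obs(); print(o["ee_pos"])
E
python3 -m inch '[[0,0,0,0],[0,0,0,0],[0,0,0,0],[0,0,0,0],[0,0,0,0],[0,0,0,0],[0,0,0,0],[0,0,0,0]]'
```

```text
hole [ 0.4154899  -0.03334154  0.114     ] edges [ 0.40221294 -0.05794239] [ 0.40295043 -0.00839202] pins [ 0.41511366 -0.03231338] [ 0.53909542 -0.03301172]
time: 37.15
ee_pos: [0.4775, -0.0329, 0.0873]
tcp_rot: [180.0, 0.0, 179.4]
wrist_force: [0.0, -0.1, -0.4]
opening: 0.0487
grasp_force: 31.5Traceback (most recent call last):
  File "<stdin>", line 4, in <module>
NameError: name 'bot' is not defined
```

```bash
python3 -m inch '[[0,-0.2,0,0],[0,-0.2,-1,0],[0,-0.2,-2,0],[0,-0.2,-3,0],[0,-0.2,-4,0],[0,-0.2,-4.5,0],[0,-0.2,-5,0],[0,-0.2,-5.5,0]]'; python3 -m inch '[[0,0,-0.5,0],[0,0,-1,0],[0,0,-1.4,0],[0,0,-1.7,0],[0,0,-1.8,0],[0,0,-1.8,0],[0,0,-1.8,0],[0,0,-1.8,0]]'
```

```text
time: 38.15
ee_pos: [0.4776, -0.0348, 0.0322]
tcp_rot: [-180.0, 0.0, 179.4]
wrist_force: [0.1, 0.3, -0.6]
opening: 0.0487
grasp_force: 31.5
time: 39.15
ee_pos: [0.4776, -0.0348, 0.0145]
tcp_rot: [180.0, 0.0, 179.4]
wrist_force: [0.2, -0.3, -0.6]
opening: 0.0488
grasp_force: 31.5
```

```bash
python3 -m inch '[[0,0,0,0],[0,0,0,0],[0,0,0,0],[0,0,0,0],[0,0,2,0],[0,0,6,0],[0,0,11,0],[0,0,16,0]]' 7; python3 -m inch '[[0,-5,3,0],[0,-10,6,0],[0,-15,9,0],[0,-18,10,0],[0,-18,10,0],[0,-18,10,0],[0,-18,10,0],[0,-18,10,0]]' ; python3 look.py w11 wrist base_top:.02 frame0_mid:.035 gun:0 gun_grip:.075 lever_grip:.075; python3 look.py t11 top gun_grip:.075 lever_grip:.075 
```

```text
time: 40.15
ee_pos: [0.4773, -0.0348, 0.1759]
tcp_rot: [-180.0, 0.0, 179.4]
wrist_force: [0.2, -0.6, 0.1]
opening: 0.0698
grasp_force: 0.0
time: 41.15
ee_pos: [0.4775, -0.214, 0.2742]
tcp_rot: [180.0, -0.0, 179.5]
wrist_force: [0.0, -0.3, -0.1]
opening: 0.0698
grasp_force: 0.0
[-24.1   3.2  15.3 102.1   0.  -23.6] [ 0.4775 -0.214   0.2742] [180.   -0.  179.5] 41.1
base_top 0.71 [478. 189.] [ 0.4762 -0.0355]
frame0_mid 0.76 [477. 190.] [ 0.4749 -0.0427]
gun 0.9 [253. 196.] [ 0.4854 -0.2886]
gun_grip 0.85 [226. 210.] [ 0.4856 -0.3031]
[-24.2   3.2  15.3 102.1  -0.  -23.6] [ 0.4775 -0.2147  0.2744] [-180.     0.   179.4] 41.5
gun_grip 0.81 [494. 288.] [ 0.4879 -0.3068]
```

View pics/w11.png

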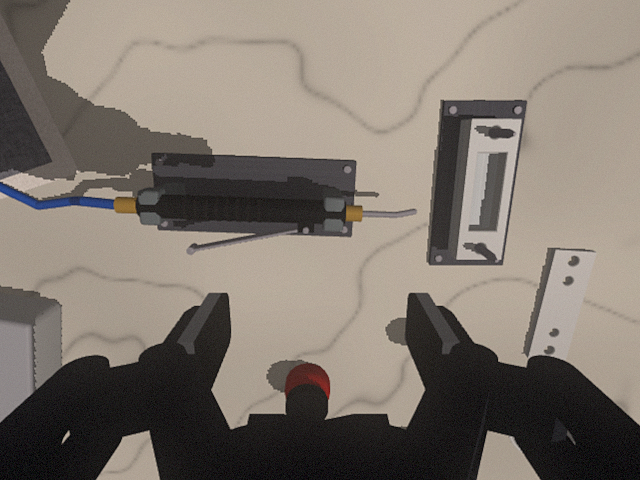

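Both frames lie on the pins. The gun's saddles are at (149,207) and (334,209), and the lever's free end is at (192,249).

```bash
python3 - <<'E'
from px import *
c=load("w11")
for n,z,a,b in [("saddles",.086,(334,209),(149,207)),("handle",.087,(270,209),(220,208)),("lever hinge-end",.08,(306,230),(192,249)),("footdiag",.008,(354,160),(153,153)),("footR corners",.008,(354,160),(351,236))]: print(n,*pair(c,z,a,b), ray(c,a,z)[:2].round(4),ray(c,b,z)[:2].round(4))
E
```

```text
saddles [ 0.4809 -0.2853] len 0.1748 yaw 88.8 [ 0.4827 -0.1979] [ 0.4791 -0.3726]
handle [ 0.4812 -0.2819] len 0.0471 yaw 88.3 [ 0.4819 -0.2583] [ 0.4805 -0.3054]
lever hinge-end [ 0.514  -0.2817] len 0.115 yaw -80.7 [ 0.5048 -0.225 ] [ 0.5233 -0.3385]
footdiag [ 0.4396 -0.284 ] len 0.2233 yaw 87.5 [ 0.4445 -0.1725] [ 0.4347 -0.3955]
footR corners [ 0.4887 -0.1735] len 0.0885 yaw -1.3 [ 0.4445 -0.1725] [ 0.5329 -0.1745]
```

```bash
python3 -m inch '[[0,-2,0,-10],[0,-4,0,-20],[0.3,-6,0,-30],[0.6,-8,0,-40],[0.6,-8.8,0,-50],[0.6,-8.8,0,-60],[0.6,-8.8,0,-70],[0.6,-8.8,0,-80]]' 8.5; python3 -m inch '[[0,0,-4,-9],[0,0,-9,-11.5],[0,0,-12,-11.5],[0,0,-12,-11.5],[0,0,-12,-11.5],[0,0,-12,-11.5],[0,0,-12,-11.5],[0,0,-12,-11.5]]'; python3 look.py w12 wrist gun_grip:.075 lever_grip:.075
```

```text
time: 42.6
ee_pos: [0.4835, -0.303, 0.2743]
tcp_rot: [-180.0, -0.0, 99.0]
wrist_force: [0.3, 0.7, 0.4]
opening: 0.0853
grasp_force: 0.0
time: 43.6
ee_pos: [0.4837, -0.3029, 0.1548]
tcp_rot: [180.0, 0.0, 87.9]
wrist_force: [-0.2, -0.2, -0.1]
opening: 0.0847
grasp_force: 0.0
[-32.1   7.    6.   88.9  -0.   60.1] [ 0.4837 -0.3029  0.1548] [180.    0.   87.9] 43.6
gun_grip 0.97 [320. 240.] [ 0.4842 -0.305 ]
lever_grip 0.91 [371. 240.] [ 0.5189 -0.306 ]
lever_grip 0.17 [322. 239.] [ 0.4858 -0.3043]
lever_grip 0.16 [317. 195.] [ 0.4837 -0.2741]
```

View pics/w12.png

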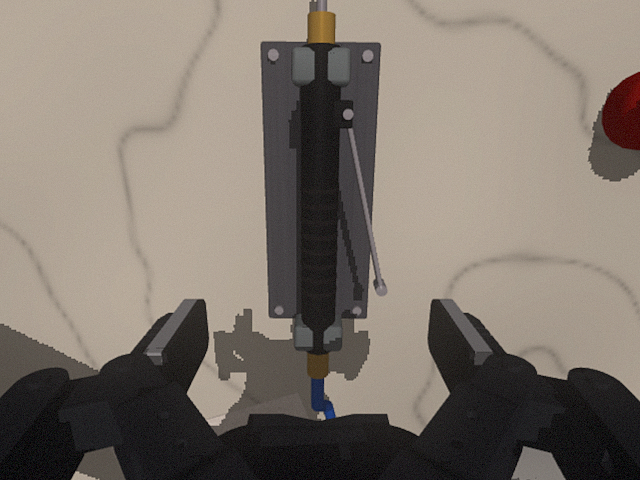

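```bash
python3 -m inch '[[0.2,0,-2,0],[0.2,0,-4,0],[0.2,0,-6,0],[0.2,0,-8,0],[0.2,0,-9.5,0],[0.2,0,-10.5,0],[0.2,0,-11,0],[0.2,0,-11,0]]' 8.5; python3 -m inch '[[0,0,0,0],[0,0,0,0],[0,0,0,0],[0,0,0,0],[0,0,0,0],[0,0,0,0],[0,0,0,0],[0,0,0,0]]' 2 30
```

```text
time: 44.75
ee_pos: [0.4855, -0.3028, 0.0444]
tcp_rot: [180.0, 0.0, 87.9]
wrist_force: [0.7, -0.1, 0.9]
opening: 0.0853
grasp_force: 0.0
time: 45.75
ee_pos: [0.4866, -0.3033, 0.046]
tcp_rot: [179.8, 0.1, 87.9]
wrist_force: [2.7, 1.2, 7.5]
opening: 0.0272
grasp_force: 30.2
```

```bash
python3 -m inch '[[0,0,0,0],[0,0,0,0],[0,0,0,0],[0,0,0,0],[0,0,0,0],[0,0,0,0],[0,0,0,0],[0,0,0,0]]' 2 40; python3 look.py s12 side lever_grip:.075 gun_grip:.075
```

```text
time: 46.75
ee_pos: [0.4865, -0.3033, 0.046]
tcp_rot: [179.8, 0.1, 87.9]
wrist_force: [2.5, 0.8, 7.5]
opening: 0.0271
grasp_force: 39.1
[-31.9   8.   -5.   76.9   0.   60.2] [ 0.4865 -0.3033  0.046 ] [1.798e+02 1.000e-01 8.790e+01] 46.8
lever_grip 0.45 [337. 356.] [ 0.4976 -0.3133]
gun_grip 0.55 [328. 355.] [ 0.4849 -0.3057]
```

The lever is fully in (opening 27 mm, 39 N) and has been held for over a second. Letting go.

```bash
python3 -m inch '[[0,0,0,0],[0,0,0,0],[0,0,0,0],[0,0,0,0],[0,0,0,0],[0,0,0,0],[0,0,0,0],[0,0,0,0]]' 8.5; python3 -m inch '[[0,0,3,0],[0,0,8,0],[0,0,14,0],[0,1,20,10],[0,2,22,20],[0,5,22,30],[0,8,22,40],[0,10,22,50]]'; python3 -m inch '[[1,5,0,10],[2,10,0,20],[3,15,0,30],[4,20,0,40],[4,22,0,41.5],[4,22,0,41.5],[4,22,0,41.5],[4,22,0,41.5]]' 7; python3 look.py w13 wrist frame0_mid:.035 cover_mid:.004 base_top:.02 weight_mid:.0225; python3 look.py s13 side lever_grip:.075
```

```text
time: 47.9
ee_pos: [0.4855, -0.3029, 0.0444]
tcp_rot: [-180.0, 0.0, 87.9]
wrist_force: [-0.3, 0.2, -0.4]
opening: 0.0852
grasp_force: 0.0
time: 48.9
ee_pos: [0.4855, -0.2018, 0.2646]
tcp_rot: [180.0, 0.0, 138.2]
wrist_force: [-1.0, -0.6, 0.5]
opening: 0.0851
grasp_force: 0.0
time: 49.9
ee_pos: [0.5255, 0.0163, 0.2644]
tcp_rot: [-180.0, 0.0, 179.3]
wrist_force: [-0.1, 0.6, 0.8]
opening: 0.07
grasp_force: 0.0
[  1.8   3.2  14.1 100.9  -0.    2.5] [0.5255 0.0163 0.2644] [-180.     0.   179.3] 49.9
cover_mid 0.97 [379. 275.] [0.6284 0.0889]
cover_mid 0.46 [131. 356.] [ 0.7375 -0.2264]
cover_mid 0.4 [363. 378.] [0.7737 0.073 ]
base_top 0.71 [270. 146.] [ 0.4747 -0.0322]
weight_mid 0.94 [237. 315.] [ 0.6702 -0.0811]
[  1.8   3.2  14.1 100.9  -0.    2.5] [0.5255 0.0167 0.2644] [-180.     0.   179.3] 50.1
lever_grip 0.77 [350. 351.] [ 0.5226 -0.3104]
lever_grip 0.32 [366. 287.] [ 0.6264 -0.1607]
```

View pics/w13.png

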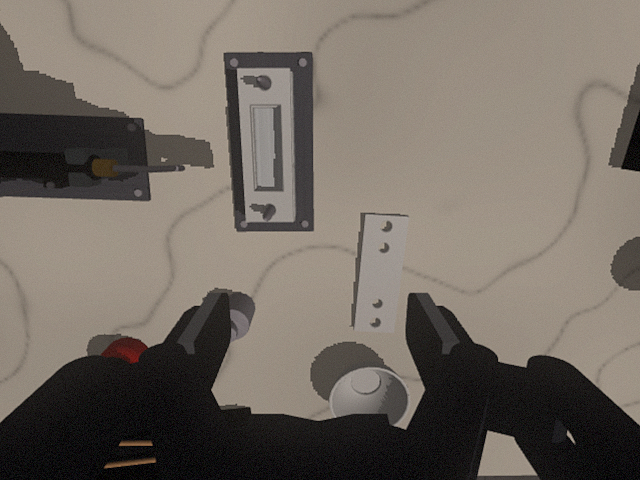

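Frames are in place and the lever has sprung back (side view, same place as at the start). The cover's holes are at (387,227) and (375,323).

```bash
python3 - <<'E'
from px import *
c=load("w13")
print(*pair(c,.008,(387.5,227),(375.5,323)))
print("frame top holes mid?",ray(c,(265,146),.04))
E
```

```text
[0.6295 0.0915] len 0.1236 yaw -4.6
frame top holes mid? [ 0.47395203 -0.03494146  0.04      ]
```

```bash
python3 -m inch '[[4,3,-2,-4],[8,6,-6,-4],[10.4,7.5,-12,-4],[10.4,7.5,-18,-4],[10.4,7.5,-23,-4],[10.4,7.5,-26,-4],[10.4,7.5,-28,-4],[10.4,7.5,-28.3,-4]]' 6.5; python3 -m inch '[[0,0,0,0],[0,0,0,0],[0,0,0,0],[0,0,0,0],[0,0,0,0],[0,0,0,0],[0,0,0,0],[0,0,0,0]]' 4 30
```

```text
time: 51.25
ee_pos: [0.629, 0.0921, -0.0196]
tcp_rot: [-180.0, -0.1, 175.4]
wrist_force: [0.0, 1.2, 0.3]
opening: 0.065
grasp_force: 0.0
time: 52.25
ee_pos: [0.6304, 0.0923, -0.0172]
tcp_rot: [180.0, 0.1, 175.4]
wrist_force: [-0.1, -0.5, 6.3]
opening: 0.0484
grasp_force: 31.8
```

```bash
python3 -m inch '[[0,0,2,0],[0,0,6,0],[-3,-2,10.7,1],[-7,-5,10.7,2],[-11,-9,10.7,4],[-15.2,-12.5,10.7,4],[-15.2,-12.5,10.7,4],[-15.2,-12.5,10.7,4]]'; python3 -m inch '[[0,0,0,0],[0,0,0,0],[0,0,0,0],[0,0,0,0],[0,0,0,0],[0,0,0,0],[0,0,0,0],[0,0,0,0]]' ;python3 look.py w14 wrist cover_mid:.11;  python3 - <<'E'
import cv2
cv2.imwrite("pics/w14c.png",cv2.imread("pics/w14.png")[80:430,200:450])
E
```

```text
time: 53.25
ee_pos: [0.4781, -0.0329, 0.0896]
tcp_rot: [180.0, 0.1, 179.4]
wrist_force: [-0.5, 0.6, -1.1]
opening: 0.0484
grasp_force: 31.3
time: 54.25
ee_pos: [0.4775, -0.0328, 0.0883]
tcp_rot: [-180.0, 0.0, 179.4]
wrist_force: [0.4, 0.5, -1.4]
opening: 0.0486
grasp_force: 31.3
[ -3.9  -5.4 -13.9  81.5  -0.   -3.3] [ 0.4775 -0.0328  0.0883] [-180.     0.   179.4] 54.2
cover_mid 0.88 [318. 305.] [ 0.4757 -0.0321]
```

View pics/w14c.png

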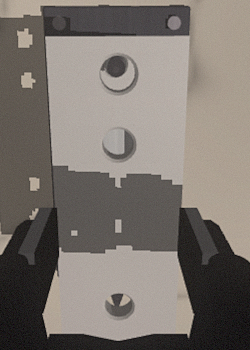

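```bash
python3 - <<'E'
from px import *
c=load("w14")
print("hole",ray(c,(318.5,153),.1135),"pour",ray(c,(319,224),.1135)[:2],ray(c,(319.5,385),.1135)[:2],"pin",ray(c,(316,146.5),.078)[:2])
E
```

```text
hole [ 0.41472311 -0.03117448  0.1135    ] pour [ 0.44069319 -0.03124917] [ 0.51173943 -0.03172396] pin [ 0.41453999 -0.03221661]
```

```bash
python3 -m inch '[[0,-0.1,0,0],[0.05,-0.1,-1,0],[0.05,-0.1,-2,0],[0.05,-0.1,-3,0],[0.05,-0.1,-3.5,0],[0.05,-0.1,-4,0],[0.05,-0.1,-4.5,0],[0.05,-0.1,-5,0]]'; python3 -m inch '[[0,0,-0.4,0],[0,0,-0.8,0],[0,0,-1.2,0],[0,0,-1.4,0],[0,0,-1.5,0],[0,0,-1.5,0],[0,0,-1.5,0],[0,0,-1.5,0]]'
```

```text
time: 55.35
ee_pos: [0.4781, -0.0338, 0.0382]
tcp_rot: [-180.0, 0.0, 179.4]
wrist_force: [-0.4, -0.1, 0.2]
opening: 0.0484
grasp_force: 31.3
time: 56.35
ee_pos: [0.478, -0.0338, 0.0234]
tcp_rot: [180.0, 0.0, 179.4]
wrist_force: [-0.2, 0.4, -1.2]
opening: 0.0482
grasp_force: 31.3
```

```bash
python3 -m inch '[[0,0,0,0],[0,0,0,0],[0,0,0,0],[0,0,0,0],[0,0,2,0],[0,0,6,0],[0,0,11,0],[0,0,16,0]]' 7; python3 -m inch '[[3,-1,2,0],[6,-2,4,0],[8,-2,6,0],[8,-2,6,0],[8,-2,6,0],[8,-2,6,0],[8,-2,6,0],[8,-2,6,0]]' 7; python3 look.py w15 wrist weight_mid:.0225 cover_mid:.044 base_top:.02; python3 look.py s15 side weight_mid:.0225
```

```text
time: 57.35
ee_pos: [0.4778, -0.0338, 0.1849]
tcp_rot: [-180.0, 0.0, 179.4]
wrist_force: [1.0, -0.3, -0.1]
opening: 0.0698
grasp_force: 0.0
time: 58.35
ee_pos: [0.5577, -0.0538, 0.2434]
tcp_rot: [-180.0, 0.0, 179.4]
wrist_force: [0.4, -0.5, 0.1]
opening: 0.0699
grasp_force: 0.0
[-5.5  7.3 16.1 98.9 -0.  -4.9] [ 0.5577 -0.0538  0.2434] [-180.     0.   179.4] 58.4
weight_mid 0.64 [294. 298.] [ 0.6714 -0.0812]
cover_mid 0.61 [337. 113.] [ 0.4764 -0.0347]
cover_mid 0.5 [175. 342.] [ 0.7116 -0.2104]
[-5.5  7.3 16.2 98.9 -0.  -4.9] [ 0.5579 -0.0538  0.2434] [-180.     0.   179.4] 58.5
weight_mid 0.72 [367. 288.] [ 0.6645 -0.0987]
```

View pics/w15.png

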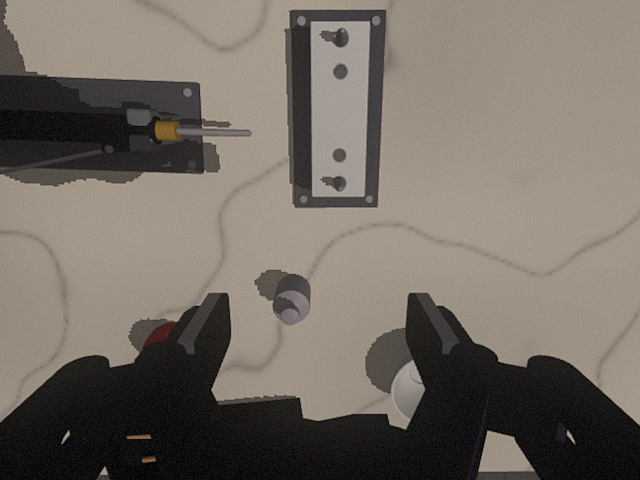

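The cover lies on the stack. The weight's knob top is at (289,317) and its shoulder at (292,307).

```bash
python3 - <<'E'
from px import *
c=load("w15")
print("knob",ray(c,(289.5,317),.068)[:2],"shoulder",ray(c,(291,307),.045)[:2])
a=ray(c,(340.5,71.5),.048);b=ray(c,(339.5,155),.048);print("cover",(a+b)/2,a-b)
E
```

```text
knob [ 0.66935633 -0.08230253] shoulder [ 0.6702418  -0.08240119]
cover [ 0.47768386 -0.03218638  0.048     ] [-0.07153996  0.00045792  0.        ]
```

```bash
python3 -m inch '[[5,-1.5,-2,0],[9,-2.9,-6,0],[11.2,-2.9,-11,0],[11.2,-2.9,-16,0],[11.2,-2.9,-20,0],[11.2,-2.9,-23,0],[11.2,-2.9,-24.6,0],[11.2,-2.9,-24.6,0]]' 6.5; python3 -m inch '[[0,0,0,0],[0,0,0,0],[0,0,0,0],[0,0,0,0],[0,0,0,0],[0,0,0,0],[0,0,0,0],[0,0,0,0]]' 3 60
```

```text
time: 59.65
ee_pos: [0.6695, -0.0828, -0.0035]
tcp_rot: [180.0, -0.1, 179.4]
wrist_force: [-0.7, 0.8, 0.5]
opening: 0.0654
grasp_force: 0.0
time: 60.65
ee_pos: [0.6712, -0.0832, -0.0004]
tcp_rot: [-180.0, 0.2, 179.4]
wrist_force: [-0.2, -2.4, 5.3]
opening: 0.0383
grasp_force: 61.5
```

```bash
python3 -m inch '[[0,0,2,0],[0,0,6,0],[-3,1,11,0],[-8,2,14,0],[-13,3.5,14,0],[-19.3,5,14,0],[-19.3,5,14,0],[-19.3,5,14,0]]'; python3 -m inch '[[0,0,-2,0],[0,0,-4,0],[0,0,-6,0],[0,0,-7,0],[0,0,-7.5,0],[0,0,-8,0],[0,0,-8,0],[0,0,-8,0]]'
```

```text
time: 61.65
ee_pos: [0.4771, -0.0327, 0.1386]
tcp_rot: [-180.0, 0.1, 179.4]
wrist_force: [0.9, -0.5, -6.0]
opening: 0.0384
grasp_force: 61.8
time: 62.65
ee_pos: [0.4772, -0.0328, 0.0578]
tcp_rot: [-180.0, 0.0, 179.4]
wrist_force: [-0.6, -0.1, -5.6]
opening: 0.038
grasp_force: 61.7
```

```bash
python3 -m inch '[[0,0,-0.3,0],[0,0,-0.6,0],[0,0,-0.8,0],[0,0,-0.9,0],[0,0,-0.9,0],[0,0,-0.9,0],[0,0,-0.9,0],[0,0,-0.9,0]]'
```

```text
time: 63.65
ee_pos: [0.477, -0.0328, 0.0484]
tcp_rot: [-180.0, 0.0, 179.4]
wrist_force: [0.1, 0.6, -5.8]
opening: 0.0382
grasp_force: 61.7
```

```bash
python3 -m inch '[[0,0,-0.1,0],[0,0,-0.1,0],[0,0,-0.1,0],[0,0,-0.1,0],[0,0,-0.1,0],[0,0,-0.1,0],[0,0,-0.1,0],[0,0,-0.1,0]]'; python3 -m inch '[[0,0,-0.1,0],[0,0,-0.1,0],[0,0,-0.1,0],[0,0,-0.1,0],[0,0,-0.1,0],[0,0,-0.1,0],[0,0,-0.1,0],[0,0,-0.1,0]]'
```

```text
time: 64.65
ee_pos: [0.4771, -0.0328, 0.0475]
tcp_rot: [-180.0, 0.0, 179.4]
wrist_force: [-2.6, 0.3, 1.8]
opening: 0.038
grasp_force: 62.4
time: 65.65
ee_pos: [0.4772, -0.0328, 0.0475]
tcp_rot: [-180.0, 0.1, 179.4]
wrist_force: [-4.9, 0.6, 10.4]
opening: 0.0381
grasp_force: 63.5
```

Contact made. Back up 1 mm, release and retreat.

```bash
python3 -m inch '[[0,0,0.1,0],[0,0,0.1,0],[0,0,0.1,0],[0,0,0.1,0],[0,0,0.1,0],[0,0,0.1,0],[0,0,0.1,0],[0,0,0.1,0]]' 6.5; python3 -m inch '[[0,0,2,0],[0,0,5,0],[0,0,9,0],[0,0,14,0],[-2,5,19,0],[-4,10,19,0],[-4,10,19,0],[-4,10,19,0]]'; python3 look.py w16 wrist weight_mid:.0705 base_top:.02;python3 look.py s16 side weight_mid:.0705 base_top:.02 cast_mid:.019 lever_grip:.075; python3 look.py t16 top cast_mid:.019 tray:0; python3 - <<'E'
import cv2,numpy as np
a=cv2.imread("pics/w16.png")[60:380,60:360]; b=cv2.imread("pics/s16.png")[190:340,160:400]
cv2.imwrite("pics/f.png",np.hstack([cv2.resize(a,(375,400)),cv2.resize(b,(425,400))]))
E
```

```text
time: 66.65
ee_pos: [0.477, -0.0328, 0.0473]
tcp_rot: [180.0, 0.0, 179.4]
wrist_force: [1.2, 0.8, 0.2]
opening: 0.0649
grasp_force: 0.0
time: 67.65
ee_pos: [0.437, 0.0673, 0.2372]
tcp_rot: [-180.0, 0.0, 179.4]
wrist_force: [-0.4, 0.5, 0.4]
opening: 0.065
grasp_force: 0.0
[ 8.8 -9.  -0.6 98.4 -0.   9.3] [0.437  0.0673 0.2372] [-180.     0.   179.4] 67.7
weight_mid 0.92 [211. 250.] [ 0.4752 -0.0301]
[ 8.6 -9.  -0.6 98.4 -0.   9.3] [0.4372 0.0663 0.2369] [-180.    -0.   179.3] 67.8
weight_mid 0.77 [270. 274.] [ 0.4716 -0.0399]
weight_mid 0.56 [325. 381.] [ 0.4597 -0.3528]
base_top 0.78 [271. 293.] [ 0.4751 -0.0336]
base_top 0.33 [272. 285.] [ 0.4861 -0.0075]
cast_mid 0.92 [208. 210.] [0.4354 0.3906]
lever_grip 0.81 [351. 351.] [ 0.5237 -0.3112]
lever_grip 0.63 [326. 381.] [ 0.4587 -0.3567]
[ 8.7 -9.  -0.6 98.4  0.   9.3] [0.4371 0.0666 0.2371] [-180.    -0.   179.3] 68.0
cast_mid 0.66 [151. 319.] [0.4303 0.4222]
tray 0.9 [156. 315.] [0.4393 0.4174]
```

View pics/f.png

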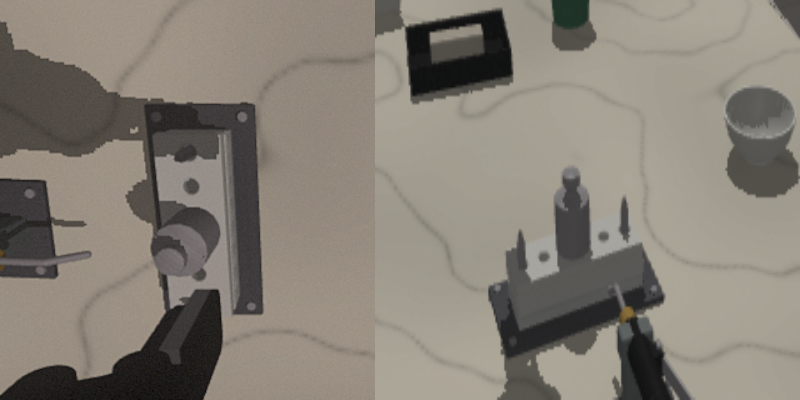

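The weight stands upright midway between the two pouring holes, the stack is flat, the bar is in the tray and the lever is free.

```bash
python3 -c "
from workcell import bot
print(bot.job_done())"
```

```text
the job is handed in; nothing more can be done
None
```

The job is handed in, and the last pictures show it complete: the bar flat in the tray, both frames (only two were there) and the cover down on the pins, the gun blown out with its lever free, and the weight upright mid-cover; no verdict was returned.

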